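# Let the tin out of the chute dispenser

## Robot

A 6-joint arm with a two-finger parallel gripper is mounted at the origin on a cart in front of the work surface, level with it; the furniture and walls round the work are solid. World frame = base frame: x ahead of the robot, y to its left, z up, the work surface at z = 0. Lengths are in m, angles in degrees, forces in N, time in s.
With the tool pointing down it reaches from about 0.325 to 0.85 m from the base axis. Payload 15.5 kg.
Tool frame: the origin (TCP) lies at the very end of the fingers, on their centre line; the grasp point (between the pads) lies arm.grip_depth behind it (arm.grip_depth is the distance from the TCP to the grasp point, in m); z points along the fingers, y is the line along which they close (so a half turn about z gives the same grasp; the last joint's range is limited). The gripper opens to 91 mm and grips with 3 to 60 N. Pads are 32 mm wide; open, the fingers measure 118 mm over their backs; the gripper's body (76 mm by 178 mm) begins 60 mm behind the grasp point.
Start: joints at [63.856, 28.281, 77.091, -0, 74.628, -5.472], TCP at [0.221, 0.585, 0.214] pointing down, gripper open.
Joint ranges: [-166.48, 166.48], [-47.26, 123.95], [12.59, 153.08], [-70.14, 250.14], [6.76, 159.57], [-176.63, 176.63]. Speed limits (degrees/s): [108.29, 108.29, 147.25, 172.46, 172.46, 172.46].

## Interface

Orientations are given as a 3x3 rotation matrix whose columns are the frame's x, y, z axes.
In Python, from rig import arm gives the robot as it stands. Calls block until the motion is done:
- arm.move_to(position, orientation): joint-space move of the TCP to a pose.
- arm.move_l(position, orientation=None, feed=0.15): straight line of the TCP; orientation=None keeps the orientation; feed is the mean speed in m/s.
- arm.move_joints(angles): joint-space move.
- arm.grip(opening): finger opening in m; the grip force is fixed at half the most; returns when the fingers have stopped.
- arm.sleep(seconds).
- arm.solve_ik(position, orientation): joint angles nearest the present ones, or None.
- arm.snapshot(name): name is "scene" or "top" or "wrist"; returns the picture (400x640x3 uint8, red, green, blue); there is no depth.
- arm.get_calibration(name): a dict with "intrinsics" (3x3 intrinsics, pixels), "cam_to_world" (4x4, takes a point from camera to world coordinates). Camera axes: x right, y down, z forward; pixel columns grow to the right and rows downward; lengths in m; the calibration is good to about 2 mm. A picture is of the moment at which its call begins: read the wrist's pose just before it. get_calibration takes no time and is no camera call; for the wrist camera it gives the pose at the moment of the call.
A pose or a line that the arm cannot do raises arm.Unreachable and nothing moves.
- arm.sign_off(): hands the job in; it is judged then, once.
Readings, each from a call of its own:
- arm.current_t(): time.
- arm.current_joint_positions(): joint angles.
- arm.current_dq(): joint speeds.
- arm.current_tau(): joint torques, N m.
- arm.current_ee_pos(): TCP position.
- arm.current_tool_rot(): TCP orientation.
- arm.current_force(): force on the tool from outside, world axes, zero at the start.
- arm.current_torque(): the same for the moment, N m.
- arm.current_width(): finger opening in m.
- arm.current_grasp_force(): force on a finger pad.
Only numpy, scipy, OpenCV 4.12 (cv2) and the standard library are available. Lean on these libraries where they do the work, as an engineer would, in place of code of your own. Each camera call takes 0.05 s, during which the arm holds its last target. There are 200 camera calls.

## Task

Two chute dispensers stand on the worktop, one loaded with a food tin and one with a spice jar, each lying behind a closed gate. With the fingertips press down the front paddle of the rocking lever on the dispenser that holds the tin, keep it down until the tin has rolled under the lifted gate to the front wall of its chute, then let the lever come back up so that the gate is shut again. Work only the paddle: do not touch or pick up the tin or touch its gate, leave the jar shut in behind its own gate, and do not disturb the things standing around.

Things in the scene. Friction and masses are not known exactly. Their poses are not given: they have to be found in the camera images.
- tin_rack: Dispenser holding the tin: fixed plywood base 285x184 mm with a chute 112 mm wide, sloping 8 deg down to its front (own -x, facing the robot within 0.25 rad). Origin on the worktop under the chute's middle; x up the chute, y left, z up. Gate blade (136 mm wide, 32 high, 4 thick) at x=65 mm, front wall at -133 mm. Lever along the right side, y=-85 mm: pivot x=-40, z=68 mm (bracket 80 mm high), paddle in front, gate behind. Left/right place varies.
- jar_rack: Dispenser holding the jar: fixed plywood base 285x184 mm with a chute 112 mm wide, sloping 8 deg down to its front (own -x, facing the robot within 0.25 rad). Origin on the worktop under the chute's middle; x up the chute, y left, z up. Gate blade (136 mm wide, 32 high, 4 thick) at x=65 mm, front wall at -133 mm. Lever along the right side, y=-85 mm: pivot x=-40, z=68 mm (bracket 80 mm high), paddle in front, gate behind. Left/right place varies.
- tin_pad (a point): Middle of the upper face of the black press paddle (38 mm along the lever, 34 mm across) of the dispenser holding the tin; 80 mm above the worktop at rest, about 50 mm fully pressed; moves with the paddle. It lies 91 mm right of the chute's middle: shut fingers stay clear of the chute.
- jar_pad (a point): Middle of the upper face of the black press paddle (38 mm along the lever, 34 mm across) of the dispenser holding the jar; 80 mm above the worktop at rest, about 50 mm fully pressed; moves with the paddle. It lies 91 mm right of the chute's middle: shut fingers stay clear of the chute.
- tin_lever (a joint): Rocking lever beside the tin. 0 = gate down (held by a spring); grows as the paddle is pressed, stop at 0.50 rad, paddle travel 30 mm. About 3.5 N starts it, 7 N holds it at the stop; released, it springs back. The tin passes under the gate from about 0.40 rad; it needs about a second to roll down.
- jar_lever (a joint): Rocking lever beside the jar. 0 = gate down (held by a spring); grows as the paddle is pressed, stop at 0.50 rad, paddle travel 30 mm. About 3.5 N starts it, 7 N holds it at the stop; released, it springs back. Not to be worked.
- tin_center (a point): Middle of the tin: a food tin 57 mm in diameter and 72 mm long, lying across the chute, resting against the gate; it weighs 0.13 to 0.25 kg and rolls to the chute's front when the gate lifts (its middle then about 105 mm before the dispenser's origin).
- tin: The same tin; origin in the middle of its bottom end face, 36 mm from its middle along the tin's axis, its z along that axis.
- jar_center (a point): Middle of the spice jar: 44 mm in diameter, 105 mm long, dark cap, lying across the other chute behind its gate.
- jar: The same jar; origin in the middle of its bottom end face, 52 mm from its middle along the jar's axis, its z along that axis.
- salt_mill: Bystander: small white salt shaker with a grey top, 44 mm wide, 90 mm tall, standing between the two dispensers; origin at the centre of its underside.
- mug: Bystander: mug with a handle, 92 mm tall, to the left of the dispensers; origin at the centre of its underside.
- cup: Bystander: white paper-like cup, 75 mm wide, 84 mm tall, to the left of the dispensers; origin at the centre of its underside.
- ex04_lemon: Bystander: lemon, 78 mm long, to the right; origin at the centre of its underside.
- ex05_garlic: Bystander: garlic bulb, 60 mm, to the right; origin at the centre of its underside.
There are look-alikes about, which are no part of the job. What is shaped like the tin but purple is not meant.

How it is judged:
By the outcome, as a careful person would: the job done as asked, in the order asked, and still so for the second after the job is handed in, with the robot touching nothing.
It also fails if it takes over 32 s, if anything falls off the work surface, if the arm or the gripper's body presses on something with over 40 N, if the wrist force passes 120 N, or if a joint passes its speed limit or range.

## Working session

There is one attempt and no reset: what is moved stays moved. The work goes in short steps, each a Python script; the robot and the scene stay as the last script left them, time stands still between calls to the robot, and variables do not carry over. Pictures are saved under pics/ and viewed, at most 10 in all, crops included, and the job is handed in when it is done.

```bash
mkdir -p pics; python3 - <<'E'
from rig import arm
import cv2
for n in("scene","top"):
    cv2.imwrite(f"pics/{n}0.png",arm.snapshot(n)[:,:,::-1])
    c=arm.get_calibration(n);print(c["intrinsics"].tolist(),c["cam_to_world"].round(4).tolist())
print(arm.current_t(),arm.grip_depth,arm.current_tool_rot())
E
```

```text
[[395.0326028214171, 0.0, 322.54842538556767], [0.0, 395.0326028214171, 204.15455886309644], [0.0, 0.0, 1.0]] [[0.9058, -0.1885, 0.3793, 0.0337], [-0.4228, -0.4565, 0.7828, -1.0365], [0.0256, -0.8695, -0.4933, 0.7284], [0.0, 0.0, 0.0, 1.0]]
[[392.0905777548769, 0.0, 318.9463795051045], [0.0, 392.0905777548769, 199.04206510478795], [0.0, 0.0, 1.0]] [[-0.003, -0.9972, 0.0749, 0.447], [-0.9998, 0.0017, -0.0186, 0.0099], [0.0184, -0.0749, -0.997, 1.6496], [0.0, 0.0, 0.0, 1.0]]
0.1 0.0188 [[-9.35617099e-01  3.53016166e-01 -4.80933399e-04]
 [ 3.53016476e-01  9.35616617e-01 -9.55909079e-04]
 [ 1.12517922e-04 -1.06414229e-03 -9.99999427e-01]]
```

View pics/scene0.png

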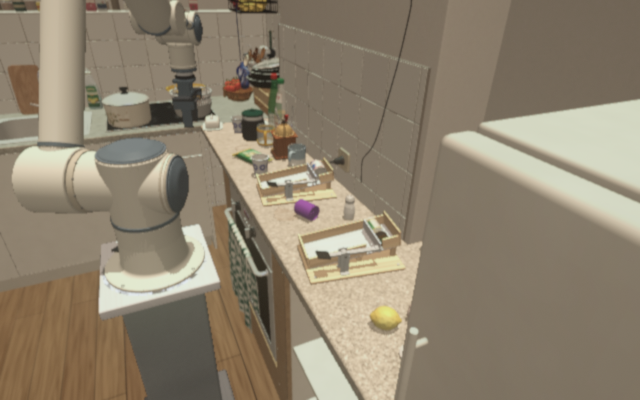

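View pics/top0.png

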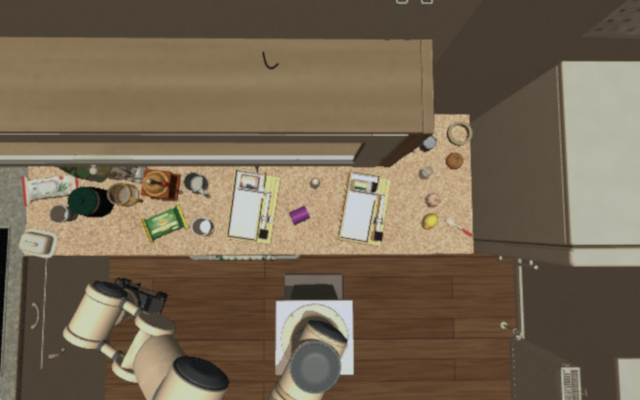

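The scene view shows two dispensers, near (345,245) and (290,183). In the top view they are at (255,205) and (365,210). I need enlarged crops to tell which one holds the tin.

```bash
python3 - <<'E'
import cv2,numpy as np
t=cv2.imread("pics/top0.png")[160:250,220:400]
s=cv2.imread("pics/scene0.png")[155:285,240:410]
cv2.imwrite("pics/tc.png",cv2.resize(t,(800,400),interpolation=cv2.INTER_CUBIC))
cv2.imwrite("pics/sc.png",cv2.resize(s,None,fx=4.5,fy=4.5,interpolation=cv2.INTER_CUBIC))
E
```

```text
(no output)
```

View pics/tc.png

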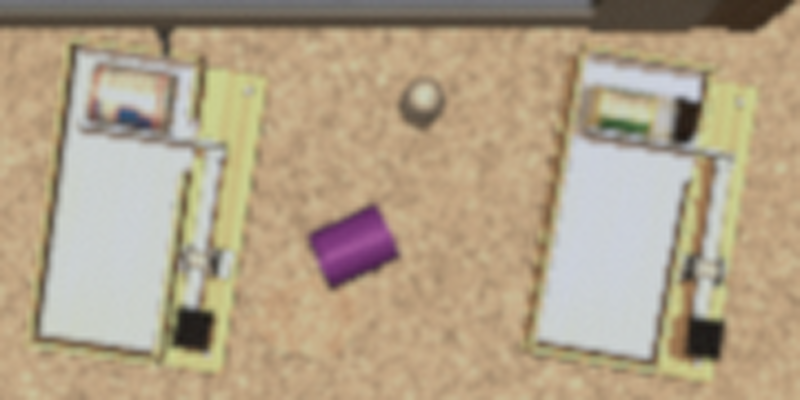

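View pics/sc.png

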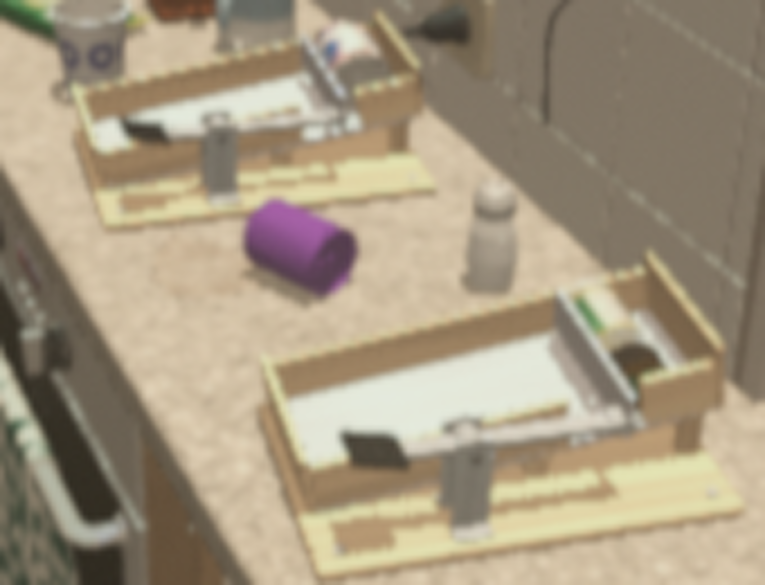

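The left dispenser, at (60–260, 50–370) in the top crop, holds the short, wide tin. The right one holds the long jar with the dark cap. The tin's paddle is at (194,329) in the top crop and (147,130) in the scene crop.

```bash
cat > h.py <<'E'
import numpy as np
from rig import arm
def ray(n,u,v):
    c=arm.get_calibration(n);M=c["cam_to_world"];d=M[:3,:3]@np.linalg.inv(c["intrinsics"])@[u,v,1]
    return M[:3,3],d/np.linalg.norm(d)
def atz(n,u,v,z):
    o,d=ray(n,u,v);return o+d*(z-o[2])/d[2]
def tc(u,v):return 220+(u+.5)/(800/180)-.5,160+(v+.5)/(400/90)-.5
def sc(u,v):return 240+(u+.5)/4.5-.5,155+(v+.5)/4.5-.5
def tri(a,b):
    A=[];B=[]
    for o,d in(a,b):P=np.eye(3)-np.outer(d,d);A.append(P);B.append(P@o)
    return np.linalg.lstsq(np.vstack(A),np.hstack(B),rcond=None)[0]
E
python3 - <<'E'
from h import *
print("pad top",atz("top",*tc(194,329),.08),"scene",atz("scene",*sc(147,130),.08),"tri",tri(ray("top",*tc(194,329)),ray("scene",*sc(147,130))))
F=atz("top",*tc(220,371),.01);B=atz("top",*tc(265,77),.01)
print("right base edge",F,B,np.linalg.norm(F-B))
d=(B-F)/np.linalg.norm(B-F);yaw=np.arctan2(d[1],d[0]);print(yaw)
y=np.array([-d[1],d[0],0])
# origin from right base edge: base right edge y? ; from pad
p=atz("top",*tc(194,329),.08);print("pad rel front right corner (along,left)",(p-F)@d,(p-F)@y)
print("tin",atz("top",*tc(130,97),.07))
for n,u,v in(("wallFL",35,343),("wallFR",162,360),("gateL",85,128),("gateR",222,147)):print(n,atz("top",*tc(u,v),.06))
E
```

```text
pad top [0.42719928 0.20255066 0.08      ] scene [0.42747602 0.20036978 0.08      ] tri [0.42764698 0.20251218 0.07898614]
right base edge [0.38717281 0.18663315 0.01      ] [0.66356899 0.14594587 0.01      ] 0.2793748402176475
-0.146156694439606
pad rel front right corner (along,left) 0.037281535685249646 0.0215771325714088
tin [0.63740518 0.26341599 0.07      ]
wallFL [0.41480296 0.34836676 0.06      ]
wallFR [0.39909213 0.2336834  0.06      ]
gateL [0.61015595 0.30569691 0.06      ]
gateR [0.59256394 0.18073419 0.06      ]
```

The measurements agree: the paddle is at (0.427, 0.202), 79–80 mm high, with yaw −0.146. The tin is 91 mm left of it, as specified. Next I press in small steps while watching the force.

```bash
python3 - <<'E'
from h import *
import cv2
yaw=-.143;d=np.array([np.cos(yaw),np.sin(yaw),0]);z=np.array([0,0,-1.])
R=np.column_stack([np.cross(d,z),d,z])
p=np.array([.4274,.202,.08])-.004*d
at=lambda h:[p[0],p[1],h]
arm.grip(0.0)
arm.move_to(at(.17),R); print(arm.current_t(),arm.current_ee_pos(),arm.current_width())
cv2.imwrite("pics/pre.png",arm.snapshot("wrist")[:,:,::-1])
arm.move_l(at(.09),feed=.12); f0=arm.current_force()[2]
h=.084
while h>.048:
    arm.move_l(at(h),feed=.03)
    f=arm.current_force()-[0,0,f0]; print(round(h,4),f.round(1),round(arm.current_ee_pos()[2],4))
    if f[2]>14: break
    h-=.004 if h>.0645 else .001
arm.sleep(.3)
print(arm.current_t(),arm.current_force())
for n in("top","scene"):cv2.imwrite(f"pics/press_{n}.png",arm.snapshot(n)[:,:,::-1])
a=cv2.resize(cv2.imread("pics/press_top.png")[160:250,220:300],None,fx=5,fy=5,interpolation=2)
b=cv2.resize(cv2.imread("pics/press_scene.png")[150:240,240:320],None,fx=5,fy=5,interpolation=2)
cv2.imwrite("pics/press.png",np.hstack([a,b]))
E
```

```text
3.0667 [0.42356091 0.2032902  0.17010562] 0.0002007944724856346
0.084 [-0.3  0.3 -0.1] 0.084
0.08 [0.7 0.8 2.4] 0.08
0.076 [-1.3  2.2  3.6] 0.0759
0.072 [0.1 2.4 3.2] 0.072
0.068 [1.  0.4 0.6] 0.068
0.064 [ 0.5 -0.7  0.1] 0.0639
0.063 [-0.1 -1.1  2.5] 0.063
0.062 [ 0.8 -1.9  4.3] 0.062
0.061 [ 1.1 -2.2  4.1] 0.061
0.06 [ 1.5 -1.5  4.1] 0.06
0.059 [ 2.2 -0.7  3.6] 0.059
0.058 [ 2.7 -0.6  3.7] 0.058
0.057 [ 2.5 -0.8  3.9] 0.057
0.056 [ 2.3 -0.8  5.3] 0.056
0.055 [ 2.7 -0.2  6.9] 0.0551
0.054 [ 3.1 -2.1  7.6] 0.0542
0.053 [ 4.  -1.5  7.4] 0.0532
0.052 [ 2.9 -1.2  7.8] 0.0522
0.051 [ 4.2 -0.4  8.3] 0.0512
0.05 [ 3.  -0.   9.2] 0.0502
0.049 [ 3.3 -0.9 11.8] 0.0493
9.75 [ 4.00171658 -1.96601738 11.67665551]
```

View pics/press.png

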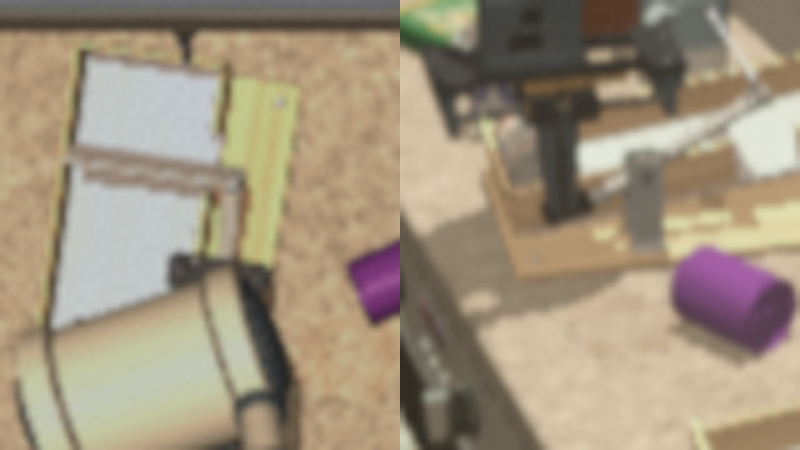

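The gate is up, the space behind it is empty, and the tin shows at the front of the chute, at about (515,155) in the right half. I'll release the lever and check.

```bash
python3 - <<'E'
from h import *
import cv2
arm.sleep(.8)
q=arm.current_ee_pos()
arm.move_l([q[0],q[1],.10],feed=.06)
print(arm.current_force())
arm.move_l([q[0],q[1],.2],feed=.15)
arm.move_to([.30,.45,.25],arm.current_tool_rot())
arm.sleep(.3);print(arm.current_t())
A=[]
for n,(r,c) in(("top",(160,220)),("scene",(150,240))):
    i=arm.snapshot(n)[:,:,::-1];A.append(cv2.resize(i[r:r+110,c:c+(80 if n=="scene" else 80)],None,fx=5,fy=5,interpolation=2))
cv2.imwrite("pics/post.png",np.hstack(A))
E
```

```text
[ 0.4432188  -0.44399222  0.24398999]
13.85
```

View pics/post.png

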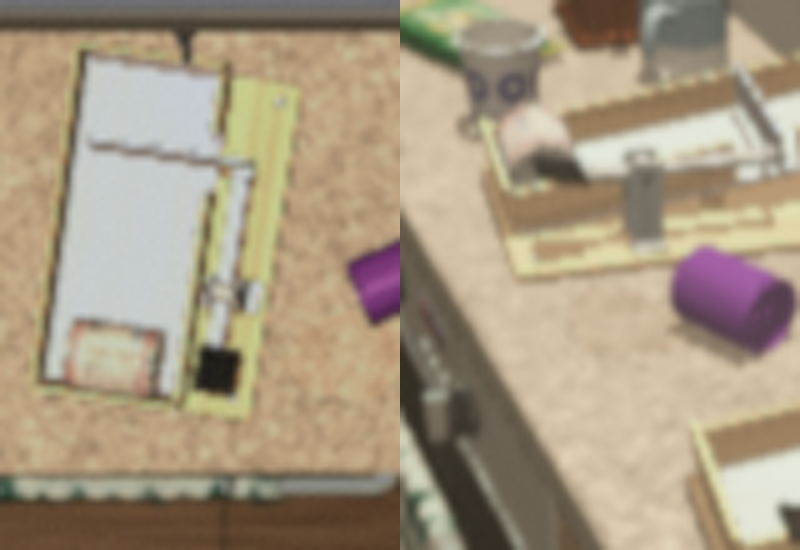

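The tin lies against the front wall, at (115,358) in the left half. The gate is down, at (170,155), and the paddle is back up.

```bash
python3 -c "
from rig import arm
print(arm.sign_off())"
```

```text
the job is handed in; nothing more can be done
None
```

The job is done and handed in at about 14 s: the tin rolled to the front wall of its chute, its gate is shut again, and the arm worked only that dispenser's paddle.

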